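# Lay out the carrom kit

### The arm

A 6-joint arm with a two-finger parallel gripper is mounted at the origin on the work surface. World frame = base frame: x ahead of the robot, y to its left, z up, the work surface at z = 0. Lengths are in m, angles in degrees, forces in N, time in s.
With the tool pointing down it reaches from about 0.275 to 0.875 m from the base axis. Payload 12.5 kg.
Tool frame: the origin (TCP) lies at the very end of the fingers, on their centre line; the grasp point (between the pads) lies bot.hold_point_z behind it (bot.hold_point_z is the distance from the TCP to the grasp point, in m); y points along the fingers, z is the direction in which the jaws open and shut, and the axes are right-handed (so a half turn about y gives the same grasp; the last joint's range is limited). The gripper opens to 85 mm and grips with 20 to 120 N. Pads are 22 mm wide; open, the fingers measure 114 mm over their backs; the gripper's body (76 mm by 85 mm) begins 54 mm behind the grasp point. The pads swing forward as they close: fully open they stand 13 mm farther back than shut.
Start: joints at [70.898, 20.094, 94.641, -0, 65.266, -4.847], TCP at [0.135, 0.533, 0.231] pointing down, gripper open.
Joint ranges: [-157.81, 157.81], [-45, 120.19], [0.68, 151.7], [-89.99, 269.99], [4.06, 180], [-164.3, 164.3]. Speed limits (degrees/s): [127.2, 127.2, 159.86, 180, 180, 180].

### API

Orientations are given as a 3x3 rotation matrix whose columns are the frame's x, y, z axes.
In Python, from cell import bot gives the robot as it stands.
- The arm moves only by the shell command python3 -m jog 'ROWS' [FORCE]. ROWS is JSON, a list of rows, each a list of 7 numbers: the shift along the world's x, y, z in mm, then the turn, a rotation vector about the world's x, y, z in rad, then the finger opening in mm, from 0 to 85.4. In form: [[tx, ty, tz, rx, ry, rz, grip], ...]. A call has 1 to 20 rows; each row is the pose to reach, as a shift and turn from the pose commanded when the call began; what a row does not reach only later rows make up. A row lasts 1/8 s, in which the tool goes at most 62.5 mm and 10.7 degrees, less where a joint would pass 70% of its speed; a pose out of reach is approached as far as the arm can. A call with a gripper value outside its range is refused whole. The fingers move at their own pace and stop on an object; FORCE is the grip in N (left out, the last holds). Time passes only in rows, so rows that repeat a pose let the fingers close. It gives the time, the measured TCP pose, the force and the opening at its end, in the units of the state.
- bot.observe(): the state, without advancing time (a new reading comes with each control period).
- bot.read_camera(name): name is "scene" or "top"; returns a dict with "frame" (480x640x3 uint8, red, green, blue), "fx", "fy", "cx", "cy" (pixels), "rvec" (rotation vector, rad) and "tvec" (3), from world to camera coordinates, as OpenCV has them. Camera axes: x right, y down, z forward; pixel columns grow to the right and rows downward; lengths in m; the calibration is good to about 2 mm. A picture is of the moment at which its call begins. There is no depth.
- bot.finish_job(): hands the job in, once; it reports no verdict.
The state is a dict: "clock": time; "joints": joint angles; "joint_vel": joint speeds; "effort": joint torques, N m; "position": TCP position; "eef_rot": TCP orientation; "force": force on the tool from outside, world axes, zero at the start; "ft_torque": the same for the moment, N m; "opening": finger opening in m.
Only numpy, scipy, OpenCV 4.12 (cv2) and the standard library are available. Lean on these libraries where they do the work, as an engineer would, in place of code of your own. Each camera call takes 0.05 s, during which the arm holds its last target.

### The job

Lay out the kit on the carrom board for the evening's game, where 'behind' means on the side away from the robot: draw the wooden striker rest level out of its channel and lay it flat behind the dispenser, centred on it and pointing straight away from the robot, and lay the striker flat on the ring drawn on the rest. Stand the coin holder midway between the bowl and the dispenser, in line with them, and stand the steel canister directly behind the bowl; leave a gap of about 4 cm between dispenser and rest, and between bowl and canister. Leave the bowl, the dispenser, the small tin and the tea glass where they are, and let go of everything.

Things in the scene. Friction and masses are not known exactly. Their poses are not given: they have to be found in the camera images.
- rest: Striker rest: loose pale wooden plate 120 x 56 x 8 mm (x, y, z), 60 g in all; upright aluminium fin 12 mm thick (x), 30 mm wide (y), top 63 mm above the underside, centred at x = -46 mm. Origin: centre of the underside. A drawn ring 45 mm across at x = +15 mm is the striker's place. At the start 60 to 70 mm deep in the channel, fin outside; can be lifted only once drawn 75 mm along its own -x.
- channel: Fixed dark wooden block 80 x 74 x 21 mm with a slot open at its -x end (facing the robot) and partly on top: floor 6 mm thick, lips over the rest's long edges, end wall at +x. The rest has 2 mm play on either side and above. Origin: centre of the underside; x along the slot, the rest comes out towards -x.
- striker: Striker: green disc, 41 mm in diameter, 9 mm thick, 20 g, lying flat 4 to 13 mm from the left or right cushioned rail (which runs along world x and stands 25 mm above the playing face). Origin: centre of the underside.
- holder: Round wooden coin holder, 94 mm across, with a ring of coins up to 28 mm high (all one solid piece) and an upright centre post 20 mm in diameter to grip, its top 80 mm above the underside; 250 g. Origin: centre of the underside.
- canister: Lidded stainless steel canister, lid fast: body 58 mm across (lid 60 mm), 58 mm high, with a plain knob 22 mm in diameter on top reaching from 58 to 80 mm; about 220 g. Origin: centre of the underside.
- bowl: White melamine bowl, 110 mm across the rim, 45 mm high, 300 g, loose; a reference that stays where it is. Origin: centre of the underside; axes along the world's (x away from the robot, y left). All stands on the board's playing face, 20 mm above the platform (world z = 0.020).
- dispenser: Clear round acrylic dispenser, 60 mm across (collar 62 mm), with a white push plunger on top, 75 mm high in all, 300 g, loose. Origin: centre of the underside; its axes lie along the world's. A reference: it stays where it is.
- tin: Bystander: small round aluminium tin, 44 mm across, 36 mm high, loose, near the rail on the side across from the striker. Origin: centre of the underside.
- tea_glass: Bystander: empty amber tea glass, 64 mm across the rim, 75 mm high, loose, beyond the work. Origin: centre of the underside.
Mind the look-alikes: they are no part of the job. What is shaped like the holder but pink or red is not meant. Several things have the shape of the striker; the one meant has the colours described above.

How it is judged (in metres and radians):
At the end, for the whole second after the job is handed in: Centres: rest 105-155 mm behind the dispenser, canister 100-150 mm behind the bowl, each 15 mm sideways, rest within 12 deg; holder under 158 mm from bowl and dispenser, 20 mm in depth; striker on the rest, 22 x 13 mm off the ring's middle. All flat or upright on the board, still (x of rest in the frame of dispenser between 0.105 and 0.155 m and y of rest in the frame of dispenser between -0.015 and 0.015 m and angle between the x axis of rest and the x axis of dispenser, either way round below 0.21 rad and height (world z) of each of rest, holder, canister below 0.024 m and angle between each of rest, holder, canister's own z axis and vertical below 0.08 rad and x of striker in the frame of rest between -0.007 and 0.037 m and y of striker in the frame of rest between -0.013 and 0.013 m and z of striker in the frame of rest between 0.005 and 0.011 m and angle between striker's own z axis and vertical below 0.1 rad and horizontal distance between holder and bowl below 0.158 m and horizontal distance between holder and dispenser below 0.158 m and x of holder in the frame of bowl between -0.02 and 0.02 m and x of holder in the frame of dispenser between -0.02 and 0.02 m and x of canister in the frame of bowl between 0.1 and 0.15 m and y of canister in the frame of bowl between -0.015 and 0.015 m and linear speed of each of rest, striker, holder, canister below 0.02 m/s); the robot touches nothing.
It fails at once if the bowl was moved more than 15 mm (distance of bowl from where it was at the start of the episode above 0.015 m).
It fails at once if the dispenser was moved more than 15 mm (distance of dispenser from where it was at the start of the episode above 0.015 m).
It fails at once if the tin was moved more than 15 mm (distance of tin from where it was at the start of the episode above 0.015 m).
It fails at once if the tea glass was moved more than 15 mm (distance of tea_glass from where it was at the start of the episode above 0.015 m).
It fails at once if the rest was tipped over 0.2 rad while still in the channel or less than 110 mm from its centre (angle between rest's own z axis and vertical above 0.2 rad and horizontal distance between rest and channel below 0.11 m).
It also fails if it takes over 122 s, if anything falls off the work surface, if the arm or the gripper's body presses on something with over 40 N, if the wrist force passes 120 N, or if a joint passes its speed limit or range.

## Working session

There is one attempt and no reset: what is moved stays moved. The work goes in short steps, Python scripts to look and compute and a shell command to move; the robot and the scene stay as the last step left them, time stands still between calls to the robot, and variables do not carry over. Pictures are saved under pics/ and viewed, and the job is handed in when it is done.

```bash
ls; mkdir -p pics; python3 - <<'E'
from cell import bot
import cv2
s=bot.observe()
print({k:s[k] for k in('clock','position','eef_rot','opening','force')},bot.hold_point_z)
for n in('scene','top'):
    c=bot.read_camera(n); cv2.imwrite(f'pics/{n}0.png',c['frame'][:,:,::-1]); print(n,c['fx'],c['fy'],c['cx'],c['cy'],c['rvec'],c['tvec'])
E
```

```text
pics
{'clock': 0.0, 'position': array([0.13529586, 0.53275079, 0.23075759]), 'eef_rot': array([[ 9.69203324e-01, -3.93840162e-04,  2.46261571e-01],
       [-2.46261862e-01, -1.11255933e-03,  9.69202692e-01],
       [-1.07730336e-04, -9.99999304e-01, -1.17528402e-03]]), 'opening': 0.08556313515639777, 'force': array([ 0.4785666 , -0.11536319, -0.39844618])} 0.0187
scene 591.2938641877817 591.2938641877817 315.87270591464426 232.3650793128542 [ 1.4166184   2.12292585 -0.87622554] [ 0.05816542 -0.38456592  1.84684722]
top 503.1419039029907 503.1419039029907 323.16166863474706 234.0164763171202 [ 2.16197214 -2.11785432  0.16075945] [0.13894808 0.59581126 1.18787491]
```

View pics/scene0.png

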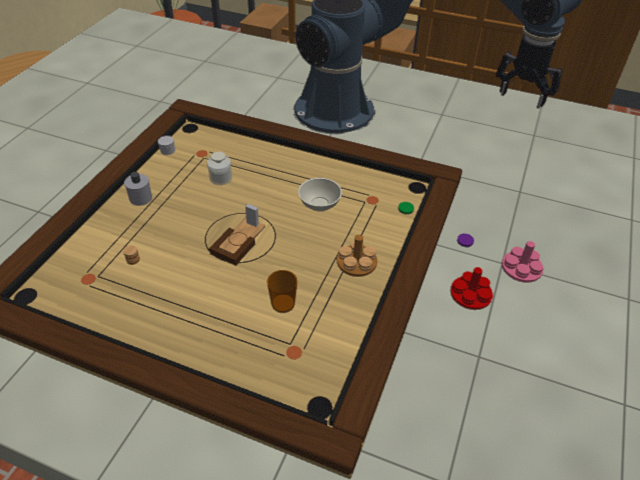

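View pics/top0.png

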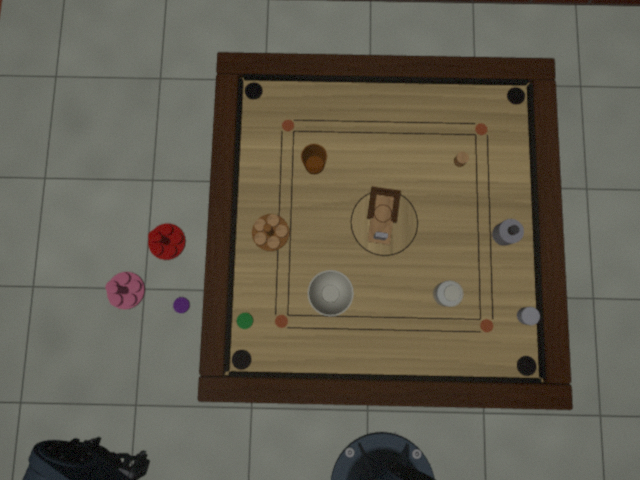

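The pictures show, in top-view pixels: bowl (331,294), dispenser (449,294), holder (270,231), canister (509,232), tin (529,316), green striker (245,320), glass (314,158). The rest and channel are at (383,215), with the fin towards the robot. Next I enlarge and measure.

```bash
cat > h.py <<'E'
import numpy as np, cv2
from cell import bot
def cam(n): return bot.read_camera(n)
def ray(c,u,v):
    R=cv2.Rodrigues(np.array(c['rvec']))[0]; t=np.array(c['tvec'])
    d=R.T@np.array([(u-c['cx'])/c['fx'],(v-c['cy'])/c['fy'],1.]); return -R.T@t,d
def onz(c,u,v,z):
    o,d=ray(c,u,v); return o+d*(z-o[2])/d[2]
def proj(c,p):
    K=np.array([[c['fx'],0,c['cx']],[0,c['fy'],c['cy']],[0,0,1]])
    return cv2.projectPoints(np.array([p],float),np.array(c['rvec']),np.array(c['tvec']),K,None)[0].ravel()
def crop(c,x0,y0,x1,y1,s,name):
    im=cv2.resize(c['frame'][y0:y1,x0:x1,::-1],None,fx=s,fy=s,interpolation=cv2.INTER_NEAREST); cv2.imwrite('pics/'+name,im)
def rect(c,x0,x1,y0,y1,z,ppm,name):
    "metric rectified view of plane z; up=+x, left=+y; ppm px per mm"
    W=int((y1-y0)*1000*ppm);H=int((x1-x0)*1000*ppm)
    src=np.float32([proj(c,[x1,y1,z]),proj(c,[x1,y0,z]),proj(c,[x0,y0,z]),proj(c,[x0,y1,z])])
    M=cv2.getPerspectiveTransform(src,np.float32([[0,0],[W,0],[W,H],[0,H]]))
    im=cv2.warpPerspective(c['frame'],M,(W,H))
    if name: cv2.imwrite('pics/'+name,im[:,:,::-1])
    return im
E
python3 - <<'E'
from h import *
c=cam('top'); s=cam('scene')
crop(c,200,140,560,380,2.2,'t1.png') 
crop(c,350,180,420,250,8,'t2.png')
crop(s,190,190,290,275,7,'s2.png')
print('cam',ray(c,0,0)[0],ray(s,0,0)[0])
for n,u,v,z in [('bowl',331,294,.065),('disp',449,294,.095),('holder',270,231,.035),('can knob',514,229,.1),('tin',529,316,.056),('strk',245,320,.029),('glass',314,158,.06)]:
    print(n,onz(c,u,v,z).round(3))
E
```

```text
cam [0.40434152 0.14500363 1.26523765] [1.49313022 0.53408854 1.02344047]
bowl [0.446 0.13  0.065]
disp [ 0.451 -0.143  0.095]
holder [0.599 0.283 0.035]
can knob [ 0.606 -0.296  0.1  ]
tin [ 0.405 -0.341  0.056]
strk [0.381 0.336 0.029]
glass [0.781 0.178 0.06 ]
```

View pics/t1.png

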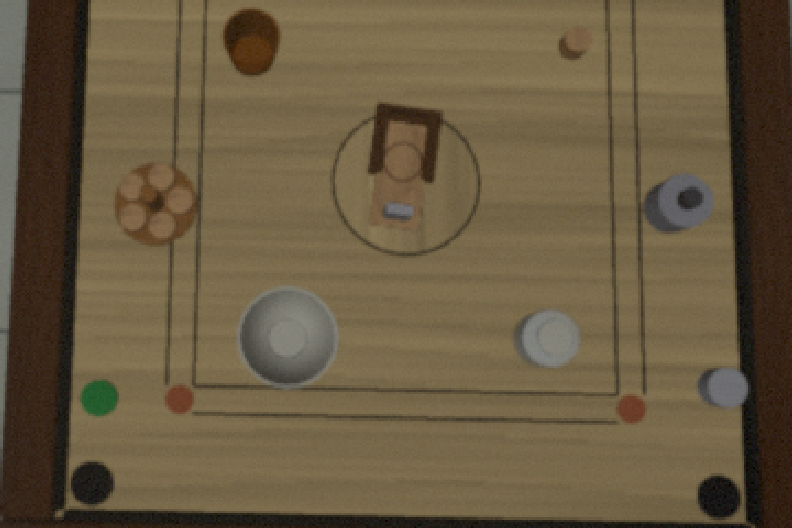

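View pics/t2.png

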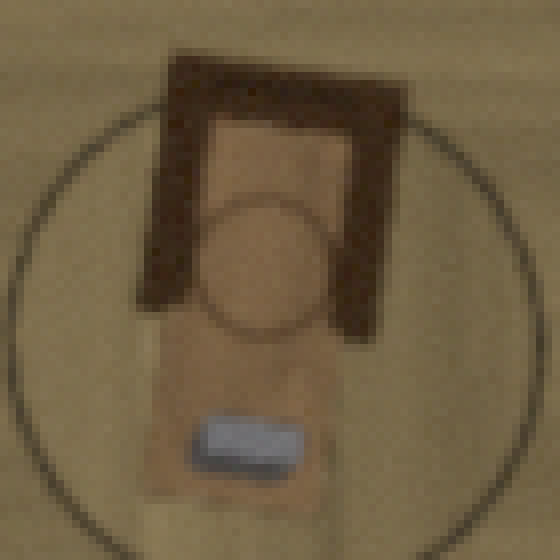

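View pics/s2.png

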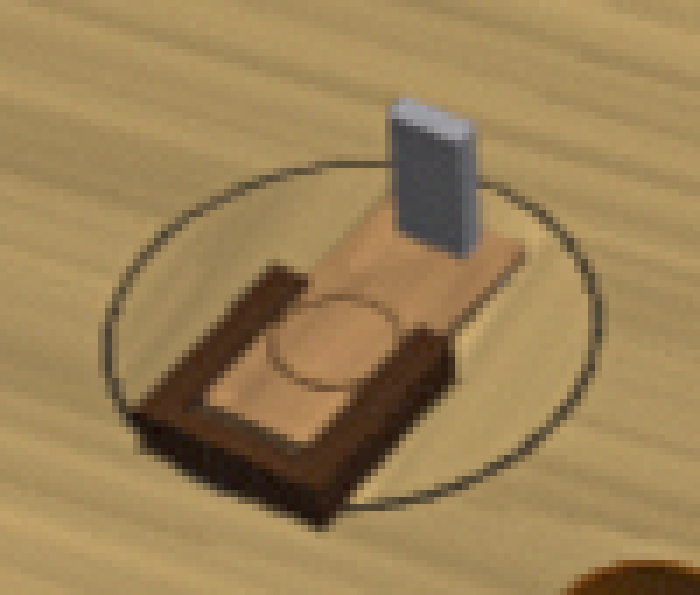

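The crops show the channel outline, the ring and the fin top clearly. Next I measure with masks in the top view and cross-check in the scene view.

```bash
cat > m.py <<'E'
from h import *
t=cam('top'); s=cam('scene')
def mask(c,f,box):
    hsv=cv2.cvtColor(c['frame'],cv2.COLOR_RGB2HSV).astype(int); m=f(hsv[...,0],hsv[...,1],hsv[...,2]).astype(np.uint8)
    b=np.zeros_like(m); x0,y0,x1,y1=box; b[y0:y1,x0:x1]=1; m=m*b
    cs,_=cv2.findContours(m,cv2.RETR_EXTERNAL,cv2.CHAIN_APPROX_NONE); return max(cs,key=cv2.contourArea)
def ctr(k):
    M=cv2.moments(k); return M['m10']/M['m00'],M['m01']/M['m00']
def plane_circ(c,k,z):
    P=np.float32([onz(c,*p[0],z)[:2]*1000 for p in k]); (x,y),r=cv2.minEnclosingCircle(P)
    A=np.c_[2*P,np.ones(len(P))]; q=np.linalg.lstsq(A,(P**2).sum(1),rcond=None)[0]
    return np.round([x,y,r,q[0],q[1],np.sqrt(q[2]+q[0]**2+q[1]**2)],1)
grey=lambda h,S,V:(S<60)&(V>95)
E
python3 - <<'E'
from m import *
for n,u,v in [('bowl',331,294),('bowlin',331,280),('disp',449,294),('can',509,238),('knob',514,229),('tin',529,316),('strk',245,320),('board',400,330),('fin',383,236),('hold',270,250),('dark',375,205),('plate',383,223)]:
    print(n,cv2.cvtColor(t['frame'][v:v+1,u:u+1],cv2.COLOR_RGB2HSV)[0,0])
for n,u,v in [('bowl',320,185),('disp',219,172),('strk',405,208),('board',300,240),('fin',251,212)]:
    print('S',n,cv2.cvtColor(s['frame'][v:v+1,u:u+1],cv2.COLOR_RGB2HSV)[0,0])
E
```

```text
bowl [ 24  19 133]
bowlin [ 30  16 127]
disp [ 30  21 132]
can [113  10 102]
knob [ 0  0 50]
tin [120   5 111]
strk [ 64 146  91]
board [22 98 81]
fin [135   4 115]
hold [ 15 140 100]
dark [ 16 121 105]
plate [ 16 112 118]
S bowl [ 22  24 118]
S disp [ 35  14 109]
S strk [ 70 227 120]
S board [ 19 111 167]
S fin [120   7  74]
```

```bash
python3 - <<'E'
from m import *
g=lambda h,S,V:(S<60)&(V>70)
for n,box,z in [('bowl',(290,260,375,330),.065),('disp',(425,270,475,320),.08),('can',(480,210,535,255),.078),('tin',(510,300,545,330),.056)]:
    k=mask(t,g,box); print(n,cv2.boundingRect(k),plane_circ(t,k,z))
k=mask(t,lambda h,S,V:(S<60)&(V>118),(425,270,475,320)); print('plunger',cv2.boundingRect(k),plane_circ(t,k,.095))
k=mask(t,lambda h,S,V:(V<65)&(S<90),(500,215,530,245)); print('knob',cv2.boundingRect(k),onz(t,*ctr(k),.100)*1000,plane_circ(t,k,.1))
k=mask(t,lambda h,S,V:(h>45)&(h<85)&(S>110),(230,300,265,340)); print('strk',cv2.boundingRect(k),plane_circ(t,k,.029))
k=mask(s,lambda h,S,V:(h>45)&(h<85)&(S>130),(380,190,430,230)); print('strk S',cv2.boundingRect(k),onz(s,*ctr(k),.027)*1000)
k=mask(t,lambda h,S,V:(h<19)&(S>118),(245,205,295,260)); print('hold',cv2.boundingRect(k),plane_circ(t,k,.03))
k=mask(t,lambda h,S,V:(S<60)&(V>95),(360,225,400,245)); print('fin',cv2.minAreaRect(k),onz(t,*ctr(k),.09)*1000)
P=np.float32([onz(t,*p[0],.09)[:2]*1000 for p in k]); print(cv2.minAreaRect(P))
k=mask(s,g,(290,170,350,215)); print('bowl S',plane_circ(s,k,.065))
crop(t,250,210,295,255,12,'hold.png');crop(s,190,140,240,190,10,'disp.png')
crop(s,325,225,390,280,9,'holds.png')
# channel top outer corners
for u,v in [(177,52),(406,86),(376,342),(137,308)]: print('chan',(onz(t,350+u/8-.5,180+v/8-.5,.041)*1000).round(1))
for u,v in [(122,415),(322,525),(455,340),(265,262)]:print('chS',(onz(s,190+u/7-.5,190+v/7-.5,.041)*1000).round(1))
print('ring',(onz(t,350+264/8-.5,180+266/8-.5,.034)*1000).round(1),(onz(s,190+336/7-.5,190+341/7-.5,.034)*1000).round(1))
print('finS', [(onz(s,190+u/7-.5,190+v/7-.5,.089)*1000).round(1) for u,v in [(400,97),(472,122),(470,138),(392,110)]])
E
```

```text
bowl (307, 270, 47, 47) [449.3 131.7  55.3 449.6 131.6  53.9]
disp (433, 280, 31, 27) [ 451.8 -143.9   35.2  453.2 -144.3   31.9]
can (499, 219, 25, 26) [ 603.1 -296.1   32.4  604.5 -296.9   29.5]
tin (517, 307, 23, 19) [ 405.9 -338.4   26.5  405.1 -339.4   23.1]
plunger (438, 280, 25, 26) [ 453.8 -145.    29.7  453.1 -145.2   28. ]
knob (508, 226, 11, 9) [ 603.49390431 -293.62322258  100.        ] [ 603.1 -293.9   12.9  603.4 -293.7   10.9]
strk (237, 313, 16, 16) [380.  337.6  19.  380.3 337.7  17.8]
strk S (399, 202, 15, 11) [382.92813493 337.70976089  27.        ]
hold (252, 214, 38, 37) [597.7 282.9  47.  595.5 280.9  39.8]
fin ((381.1153869628906, 234.42308044433594), (12.551432609558105, 5.099019527435303), 11.309932708740234) [587.7066569   13.18759137  90.        ]
((587.8479614257812, 14.078944206237793), (29.515018463134766, 12.224603652954102), 79.70136260986328)
bowl S [460.2 133.1  61.6 457.7 133.1  55.8]
chan [717.4  32.7  41. ]
chan [708.  -38.8  41. ]
chan [626.7 -29.3  41. ]
chan [635.9  44.6  41. ]
chS [715.  -40.6  41. ]
chS [732.7  42.3  41. ]
chS [641.4  44.1  41. ]
chS [633.1 -31.9  41. ]
ring [651.3   4.5  34. ] [651.4   4.1  34. ]
finS [array([586.7,  -0.6,  89. ]), array([588.5,  27.3,  89. ]), array([595.9,  30.2,  89. ]), array([ 5.936e+02, -1.000e-01,  8.900e+01])]
```

View pics/hold.png

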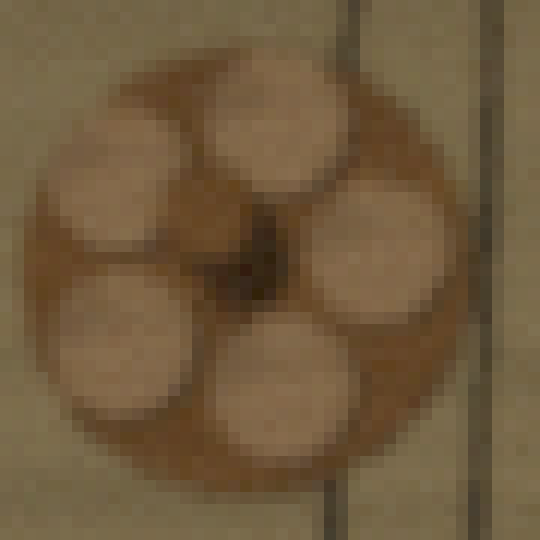

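View pics/disp.png

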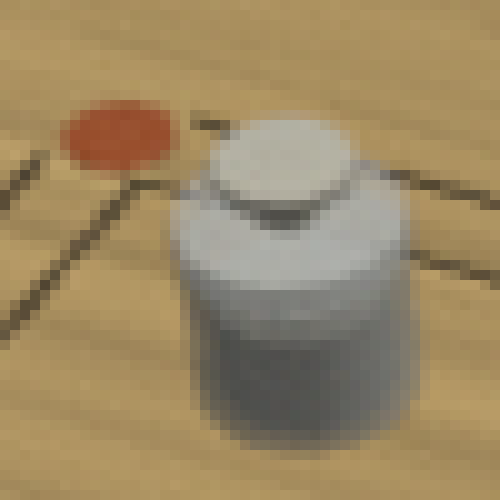

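View pics/holds.png

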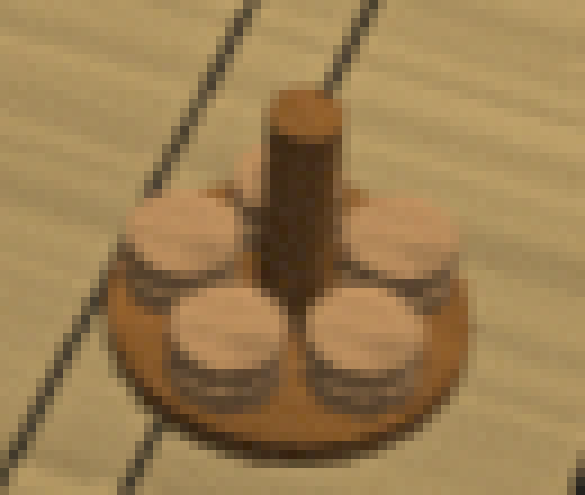

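```bash
python3 - <<'E'
from m import *
f=lambda c,x,y,k,u,v,z:(onz(c,x+u/k-.5,y+v/k-.5,z)*1000).round(1)
print('post',f(t,250,210,12,207,222,.1),f(s,325,225,9,305,115,.1))
print('plunger S',f(s,190,140,10,282,158,.095))
a,b,c,d=[f(t,350,180,8,*p,.034) for p in [(162,312),(148,490),(343,345),(325,513)]]
for p,q in((a,b),(c,d)): print(p,q,np.degrees(np.arctan2(p[1]-q[1],p[0]-q[0])))
a,b,c,d=[f(s,190,190,7,*p,.034) for p in [(308,280),(388,195),(453,330),(524,253)]]
for p,q in((a,b),(c,d)): print(p,q,np.degrees(np.arctan2(p[1]-q[1],p[0]-q[0])))
crop(t,425,270,475,320,11,'d2.png'); crop(s,295,170,345,215,12,'b2.png')
E
```

```text
post [596.  283.7 100. ] [601.  283.1 100. ]
plunger S [ 456.8 -149.3   95. ]
[636.1  36.2  34. ] [580.1  40.2  34. ] -4.085616779974877
[626.8 -20.1  34. ] [574.1 -14.5  34. ] -6.065594363305062
[629.1 -18.3  34. ] [580.6 -12.6  34. ] -6.702982425744762
[631.4  37.9  34. ] [588.4  43.6  34. ] -7.550999425544953
```

View pics/d2.png

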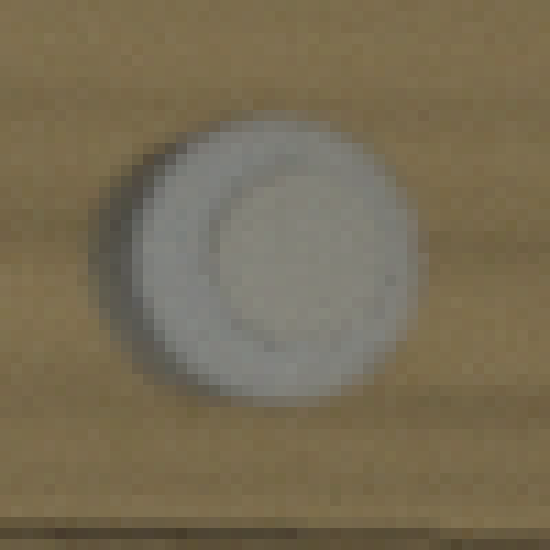

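View pics/b2.png

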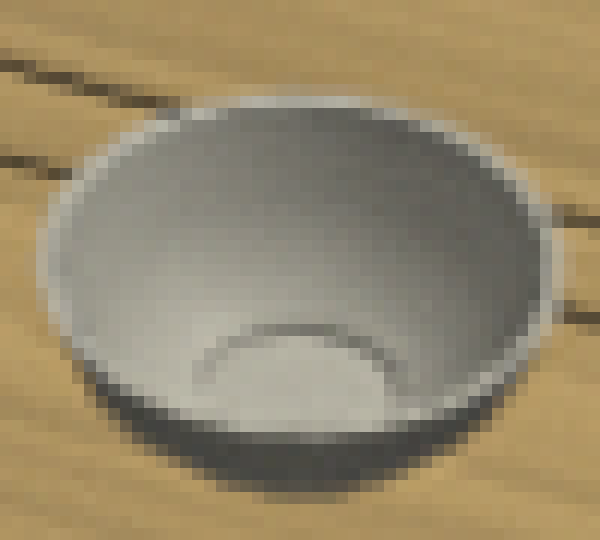

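```bash
python3 - <<'E'
from m import *
f=lambda c,x,y,k,u,v,z:(onz(c,x+u/k-.5,y+v/k-.5,z)*1000).round(1)
print('plunger',f(t,425,270,11,306,258,.095),'collar',f(t,425,270,11,276,259,.08),f(t,425,270,11,276,259,.07))
P=[f(s,295,170,12,*p,.065) for p in [(38,260),(562,260),(300,92),(300,440)]]; print(P)
E
```

```text
plunger [ 453.6 -150.3   95. ] collar [ 453.9 -147.7   80. ] [ 454.3 -150.1   70. ]
[array([473.5,  81.3,  65. ]), array([430.9, 181. ,  65. ]), array([401.6, 110.6,  65. ]), array([503.6, 151.9,  65. ])]
```

```bash
python3 -m jog '[[0,0,0,0,0,-0.17,45],[454.7,-519,0,0,0,-1.449,45],[454.7,-519,0,0,0,-1.449,45],[454.7,-519,0,0,0,-1.449,45],[454.7,-519,0,0,0,-1.449,45],[454.7,-519,0,0,0,-1.449,45],[454.7,-519,0,0,0,-1.449,45],[454.7,-519,0,0,0,-1.449,45],[454.7,-519,0,0,0,-1.449,45],[454.7,-519,0,0,0,-1.449,45],[454.7,-519,0,0,0,-1.449,45],[454.7,-519,0,0,0,-1.449,45],[454.7,-519,0,0,0,-1.449,45],[454.7,-519,0,0,0,-1.449,45],[454.7,-519,-60,0,0,-1.449,45],[454.7,-519,-100,0,0,-1.449,45],[454.7,-519,-100,0,0,-1.449,45],[454.7,-519,-100,0,0,-1.449,45]]' 30
python3 - <<'E'
from h import *
c=cam('scene');crop(c,180,120,310,280,4.5,'s3.png')
E
```

```text
clock: 2.85
position: [0.5908, 0.0147, 0.1333]
eef_rot: [[-0.126, 0.002, 0.992], [-0.992, -0.0, -0.126], [-0.0, -1.0, 0.002]]
force: [-0.1, 0.3, 0.2]
opening: 0.0451
```

View pics/s3.png

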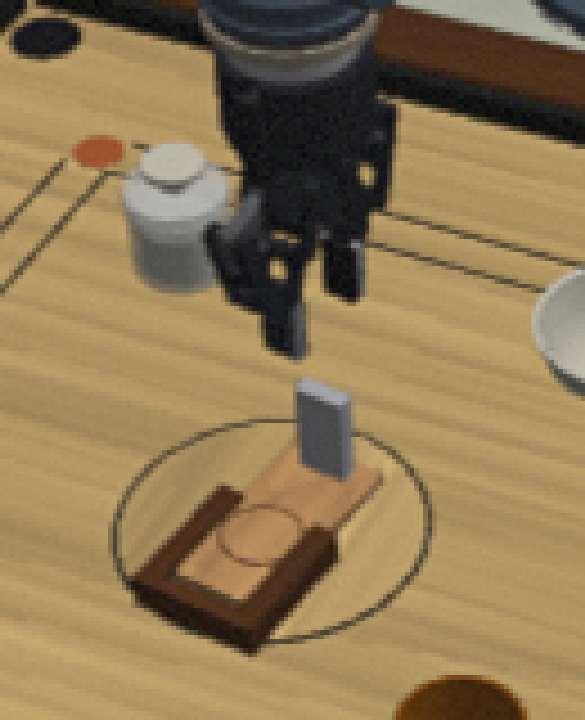

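The open fingers stand either side of the fin, above it. I go down and close.

```bash
python3 -m jog '[[0,0,-30,0,0,0,45],[0,0,-60,0,0,0,45],[0,0,-80,0,0,0,45],[0,0,-85,0,0,0,45],[0,0,-85,0,0,0,45],[0,0,-85,0,0,0,45]]' 30
python3 -m jog '[[0,0,0,0,0,0,20],[0,0,0,0,0,0,8],[0,0,0,0,0,0,8],[0,0,0,0,0,0,8],[0,0,0,0,0,0,8],[0,0,0,0,0,0,8]]' 30
python3 - <<'E'
from h import *
c=cam('scene');crop(c,180,150,290,280,5,'s4.png')
E
```

```text
clock: 3.65
position: [0.5907, 0.014, 0.0474]
eef_rot: [[-0.127, 0.002, 0.992], [-0.992, -0.0, -0.127], [-0.0, -1.0, 0.002]]
force: [-0.7, -0.7, 0.8]
opening: 0.0447
clock: 4.4
position: [0.5904, 0.014, 0.0469]
eef_rot: [[-0.127, 0.001, 0.992], [-0.992, -0.0, -0.127], [-0.0, -1.0, 0.001]]
force: [-2.2, 0.5, 6.2]
opening: 0.0113
```

View pics/s4.png

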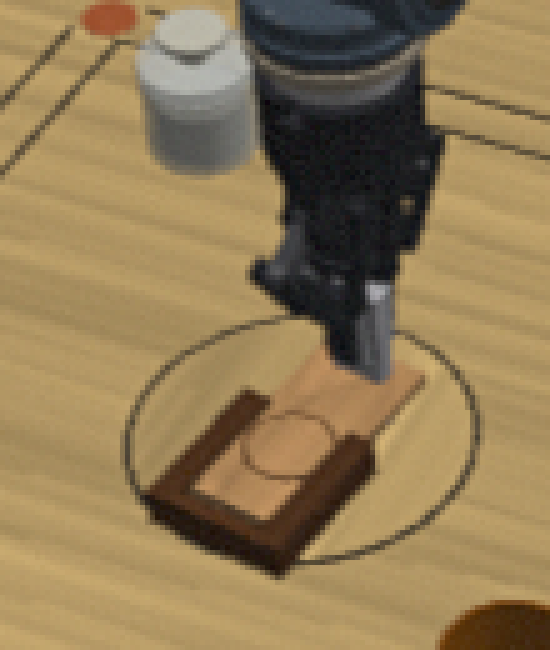

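The fin is gripped (11 mm opening). I draw the rest out along its own -x, level, and watch the force.

```bash
python3 -m jog '[[0,0,1,0,0,0,8],[-4.96,0.64,1,0,0,0,8],[-9.92,1.27,1,0,0,0,8],[-14.9,1.9,1,0,0,0,8],[-19.8,2.5,1,0,0,0,8]]' 30
python3 -m jog '[[-9.9,1.27,0,0,0,0,8],[-19.8,2.5,0,0,0,0,8],[-29.8,3.8,0,0,0,0,8],[-39.7,5.1,0,0,0,0,8]]' 30
python3 - <<'E'
from h import *
c=cam('scene');crop(c,180,150,290,280,5,'s5.png')
E
```

```text
clock: 5.08
position: [0.5699, 0.0166, 0.0473]
eef_rot: [[-0.127, -0.0, 0.992], [-0.992, 0.0, -0.127], [-0.0, -1.0, -0.0]]
force: [-0.4, -0.4, -0.0]
opening: 0.0118
clock: 5.58
position: [0.5299, 0.0218, 0.0473]
eef_rot: [[-0.127, 0.0, 0.992], [-0.992, 0.0, -0.127], [-0.0, -1.0, 0.0]]
force: [-0.6, 0.7, -1.1]
opening: 0.0115
```

View pics/s5.png

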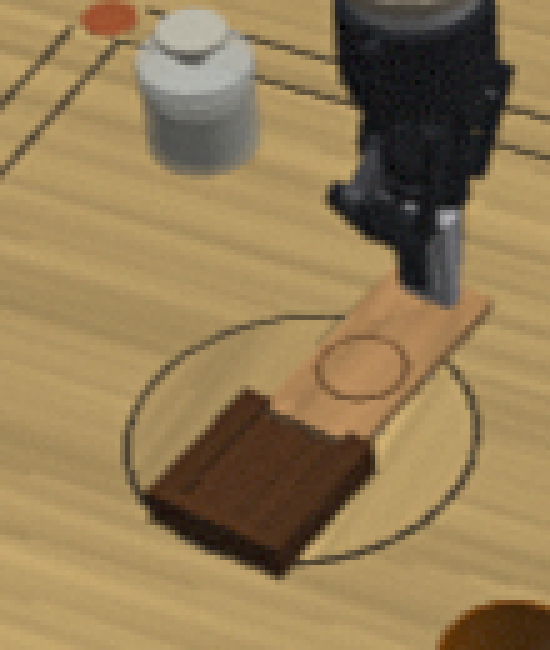

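```bash
python3 -m jog '[[-10,1.3,0,0,0,0,8],[-20,2.6,0,0,0,0,8],[-34,4.4,0,0,0,0,8],[-34,4.4,2,0,0,0,8],[-34,4.4,10,0,0,0,8],[-34,4.4,30,0,0,0,8],[-34,4.4,55,0,0,0,8],[-34,4.4,80,0,0,0,8],[-34,0,100,0,0,0.03,8],[-24,-30,100,0,0,0.06,8],[-14,-60,100,0,0,0.1,8],[-5,-90,100,0,0,0.127,8],[2,-120,100,0,0,0.127,8],[6,-150,100,0,0,0.127,8],[9,-166,100,0,0,0.127,8],[9,-171.3,100,0,0,0.127,8],[9,-171.3,100,0,0,0.127,8],[9,-171.3,100,0,0,0.127,8]]' 30
python3 - <<'E'
from h import *
c=cam('scene');crop(c,150,60,310,220,4,'s6.png')
c=cam('top');crop(c,360,170,520,330,4,'t6.png')
E
```

```text
clock: 7.88
position: [0.5396, -0.1489, 0.1473]
eef_rot: [[0.001, -0.0, 1.0], [-1.0, 0.0, 0.001], [-0.0, -1.0, -0.0]]
force: [0.3, -0.1, -1.4]
opening: 0.0117
```

View pics/s6.png

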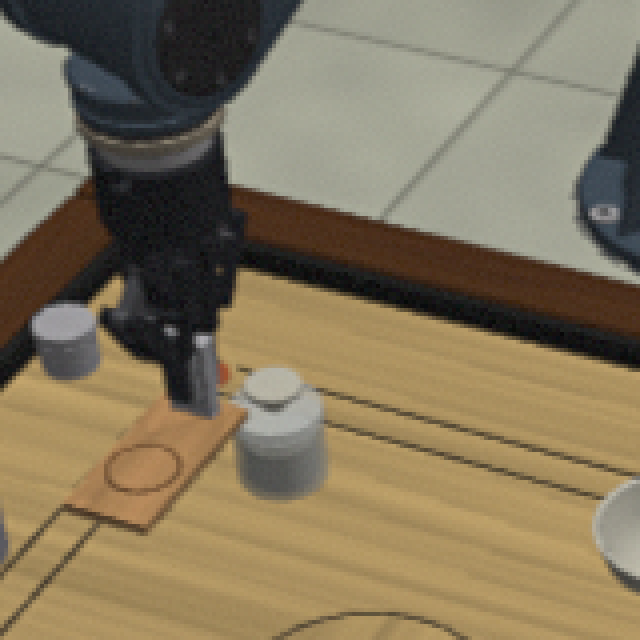

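View pics/t6.png

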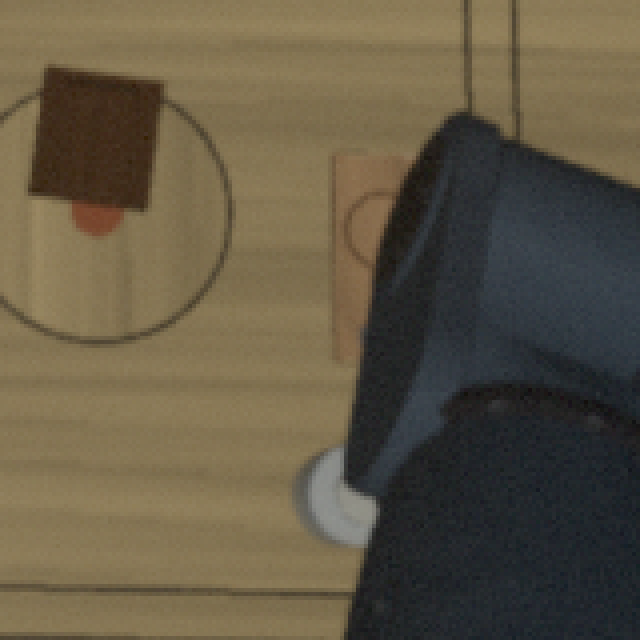

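The rest hangs level and straight, behind the dispenser. I lower it, the last few mm slowly.

```bash
python3 -m jog '[[0,0,-30,0,0,0,8],[0,0,-60,0,0,0,8],[0,0,-85,0,0,0,8],[0,0,-97,0,0,0,8],[0,0,-102,0,0,0,8],[0,0,-104,0,0,0,8],[0,0,-104,0,0,0,8]]' 30
python3 -m jog '[[0,0,-1,0,0,0,8],[0,0,-2,0,0,0,8],[0,0,-2,0,0,0,8]]' 30
python3 -c "
from h import *
crop(cam('scene'),180,130,270,220,6,'s7.png')"
```

```text
clock: 8.85
position: [0.5399, -0.1497, 0.0439]
eef_rot: [[0.0, 0.001, 1.0], [-1.0, -0.0, 0.0], [0.0, -1.0, 0.001]]
force: [0.4, 0.1, 0.3]
opening: 0.0113
clock: 9.22
position: [0.5396, -0.1497, 0.0413]
eef_rot: [[0.0, -0.0, 1.0], [-1.0, -0.0, 0.0], [0.0, -1.0, -0.0]]
force: [0.8, -0.4, -0.5]
opening: 0.0114
```

View pics/s7.png

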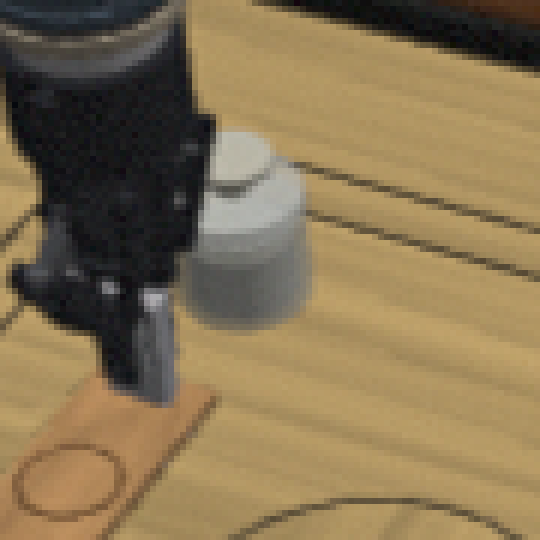

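```bash
python3 -m jog '[[0,0,-0.8,0,0,0,8],[0,0,-0.8,0,0,0,8]]' 30
python3 -m jog '[[0,0,-1,0,0,0,8],[0,0,-1,0,0,0,8]]' 30
```

```text
clock: 9.52
position: [0.5397, -0.1497, 0.041]
eef_rot: [[0.0, 0.0, 1.0], [-1.0, -0.0, 0.0], [0.0, -1.0, 0.0]]
force: [-1.9, 1.1, 6.8]
opening: 0.0116
clock: 9.78
position: [0.5398, -0.1497, 0.041]
eef_rot: [[0.0, 0.0, 1.0], [-1.0, -0.0, 0.0], [0.0, -1.0, 0.0]]
force: [-7.1, 2.7, 20.0]
opening: 0.0117
```

It is in contact with the board. I ease off, open a little and go up.

```bash
python3 -m jog '[[0,0,1.2,0,0,0,8],[0,0,1.2,0,0,0,16],[0,0,1.2,0,0,0,30],[0,0,1.2,0,0,0,30],[0,0,1.2,0,0,0,30],[0,0,25,0,0,0,30],[0,0,60,0,0,0,30],[0,0,110,0,0,0,30],[0,0,160,0,0,0,55],[0,60,160,0,0,0,55],[0,120,160,0,0,0,55],[0,160,160,0,0,0,55],[0,160,160,0,0,0,55]]' 30
cat > rest.py <<'E'
from m import *
crop(t,410,170,490,330,4,'tr.png'); crop(s,180,140,270,230,6,'sr.png')
E
python3 rest.py
```

```text
clock: 11.4
position: [0.5394, 0.0125, 0.1995]
eef_rot: [[0.003, -0.0, 1.0], [-1.0, 0.0, 0.003], [-0.0, -1.0, -0.0]]
force: [-0.6, 0.6, 0.3]
opening: 0.0549
```

View pics/tr.png

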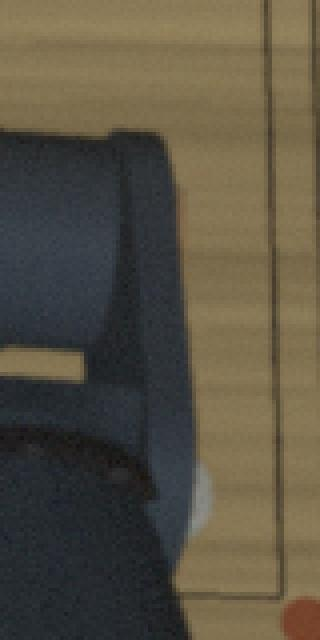

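View pics/sr.png

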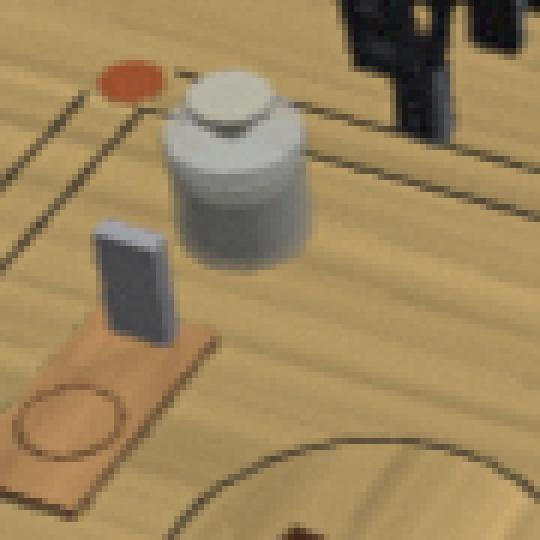

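The rest is flat behind the dispenser. Now to above the striker, and then I measure the rest with the arm out of the way.

```bash
python3 -m jog '[[-40,60,0,0,0,0,60],[-80,120,0,0,0,0,60],[-110,180,0,0,0,0,60],[-140,240,0,0,0,0,60],[-155,290,0,0,0,0,60],[-158,325,0,0,0,0,60],[-158,325,-40,0,0,0,60],[-158,325,-80,0,0,0,60],[-158,325,-110,0,0,0,60],[-158,325,-110,0,0,0,60],[-158,325,-110,0,0,0,60]]' 30
python3 rest.py; python3 - <<'E'
from m import *
crop(s,340,100,470,240,5,'sk.png')
crop(t,410,200,500,320,6,'tr.png')
k=mask(t,lambda h,S,V:(S<60)&(V>95),(425,225,480,262)); P=np.float32([onz(t,*p[0],.083)[:2]*1000 for p in k]); print(cv2.minAreaRect(P))
k=mask(t,lambda h,S,V:(h<19)&(S>105),(425,195,480,262)); P=np.float32([onz(t,*p[0],.028)[:2]*1000 for p in k]); print(cv2.minAreaRect(P))
E
```

```text
clock: 12.88
position: [0.3826, 0.3352, 0.0906]
eef_rot: [[-0.001, 0.001, 1.0], [-1.0, 0.001, -0.001], [-0.001, -1.0, 0.001]]
force: [0.5, -0.2, 0.0]
opening: 0.0602
((539.5602416992188, -150.53353881835938), (11.859600067138672, 30.48111343383789), 1.177172064781189)
((589.490478515625, -150.37002563476562), (57.34065246582031, 111.9503402709961), 89.279296875)
```

View pics/tr.png

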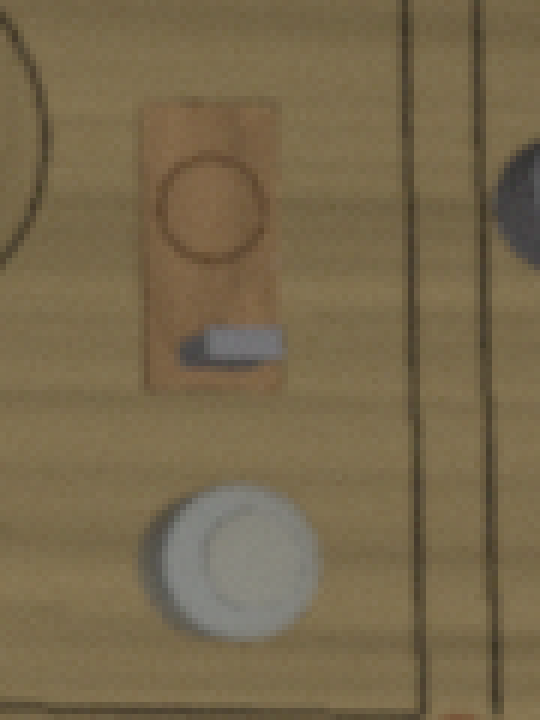

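View pics/sk.png

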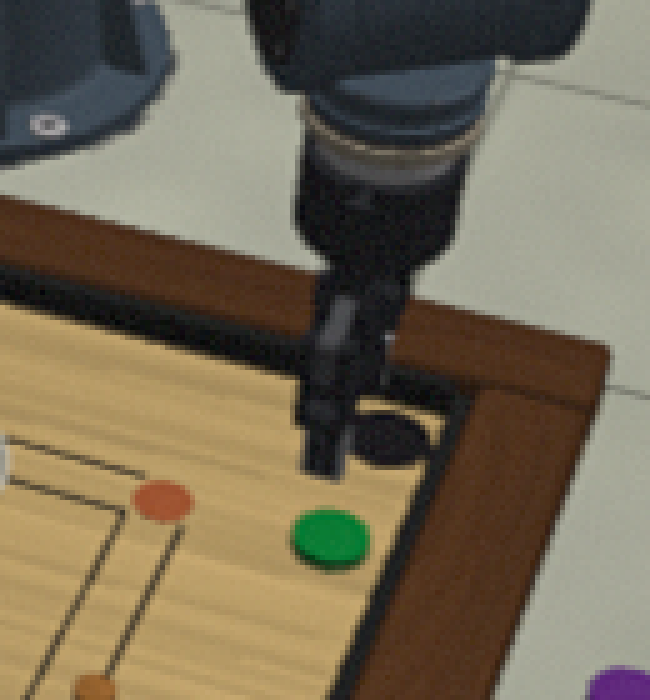

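Rest: fin at (539.5, -150.5), so its centre is at about (585.5, -150.5), within 1 mm of the plan. Now the striker.

```bash
python3 -m jog '[[-0.5,2.5,-30,0,0,0,55],[-0.5,2.5,-55,0,0,0,50],[-0.5,2.5,-66,0,0,0,50],[-0.5,2.5,-67,0,0,0,50],[-0.5,2.5,-67,0,0,0,50]]' 25
python3 -m jog '[[0,0,-1.5,0,0,0,50],[0,0,-1.5,0,0,0,50],[0,0,-1.5,0,0,0,50]]' 25
python3 -m jog '[[0,0,-1.5,0,0,0,50],[0,0,-1.5,0,0,0,50],[0,0,-1.5,0,0,0,50]]' 25
```

```text
clock: 13.7
position: [0.3815, 0.3382, 0.0233]
eef_rot: [[-0.0, 0.001, 1.0], [-1.0, 0.001, -0.0], [-0.001, -1.0, 0.001]]
force: [-0.1, -0.3, -1.1]
opening: 0.0499
clock: 14.08
position: [0.3812, 0.3379, 0.0212]
eef_rot: [[0.0, 0.0, 1.0], [-1.0, 0.0, 0.0], [-0.0, -1.0, 0.0]]
force: [-0.2, 1.1, 0.1]
opening: 0.0501
clock: 14.45
position: [0.3811, 0.3379, 0.0195]
eef_rot: [[0.0, -0.0, 1.0], [-1.0, -0.0, 0.0], [0.0, -1.0, -0.0]]
force: [-0.1, 0.4, -0.1]
opening: 0.0501
```

```bash
python3 -c "
from h import *
crop(cam('scene'),360,140,450,240,6,'sk2.png')"
```

```text
(no output)
```

View pics/sk2.png

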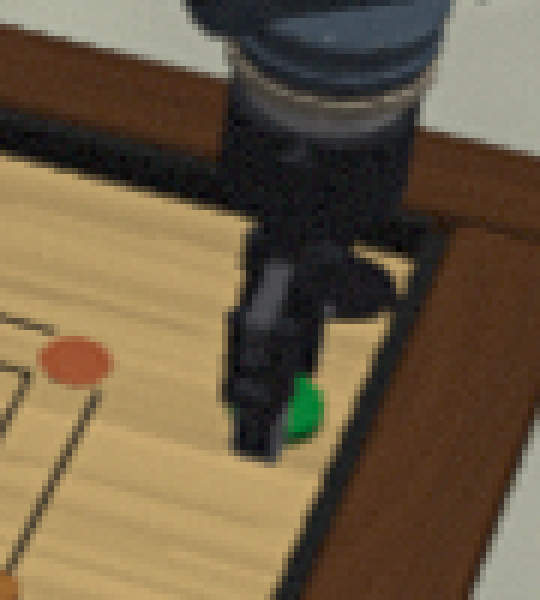

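```bash
python3 -m jog '[[0,0,0,0,0,0,44],[0,0,0,0,0,0,36],[0,0,0,0,0,0,36],[0,0,0,0,0,0,36]]' 25
python3 -m jog '[[0,0,5,0,0,0,36],[0,0,20,0,0,0,36],[0,0,40,0,0,0,36],[0,0,40,0,0,0,36]]' 25
python3 -c "
from h import *
crop(cam('scene'),360,120,450,220,6,'sk3.png')"
```

```text
clock: 15.0
position: [0.3811, 0.3379, 0.0197]
eef_rot: [[0.0, 0.0, 1.0], [-1.0, 0.0, 0.0], [-0.0, -1.0, 0.0]]
force: [-1.3, -1.9, 5.6]
opening: 0.0394
clock: 15.5
position: [0.3819, 0.3385, 0.0612]
eef_rot: [[0.0, 0.003, 1.0], [-1.0, 0.002, 0.0], [-0.002, -1.0, 0.003]]
force: [0.6, 0.1, -0.2]
opening: 0.0395
```

View pics/sk3.png

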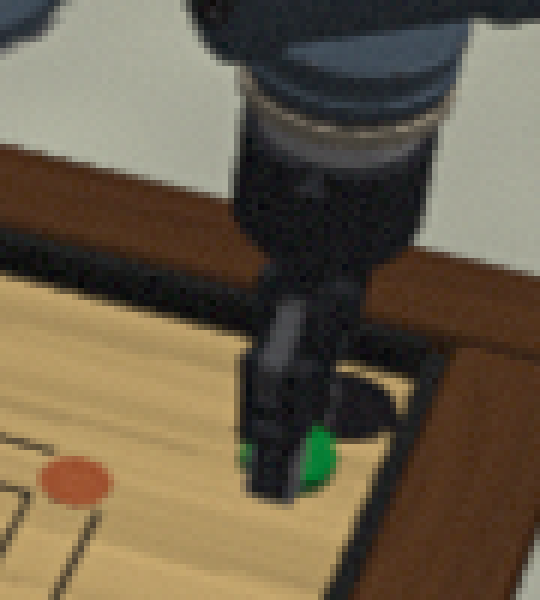

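The striker is held (39.5 mm opening). I carry it over to the ring.

```bash
python3 -m jog '[[0,0,30,0,0,0,36],[0,0,65,0,0,0,36],[8,-15,100,0,0,0,36],[22,-45,120,0,0,0,36],[40,-85,120,0,0,0,36],[60,-130,120,0,0,0,36],[80,-175,120,0,0,0,36],[100,-220,120,0,0,0,36],[120,-265,120,0,0,0,36],[140,-310,120,0,0,0,36],[160,-355,120,0,0,0,36],[180,-400,120,0,0,0,36],[198,-440,120,0,0,0,36],[210,-470,110,0,0,0,36],[216,-485,90,0,0,0,36],[218.6,-489,60,0,0,0,36],[218.6,-489,40,0,0,0,36],[218.6,-489,20,0,0,0,36],[218.6,-489,5,0,0,0,36],[218.6,-489,5,0,0,0,36]]' 25
python3 -m jog '[[0,0,-18,0,0,0,36],[0,0,-28,0,0,0,36],[0,0,-28,0,0,0,36],[0,0,-28,0,0,0,36]]' 25
python3 -c "
from h import *
crop(cam('scene'),170,110,270,220,6,'sk4.png')"
```

```text
clock: 18.05
position: [0.5992, -0.1508, 0.0635]
eef_rot: [[0.0, -0.002, 1.0], [-1.0, 0.001, 0.0], [-0.001, -1.0, -0.002]]
force: [0.7, -0.9, -0.2]
opening: 0.0394
clock: 18.55
position: [0.5999, -0.1512, 0.0368]
eef_rot: [[0.0, 0.0, 1.0], [-1.0, -0.0, 0.0], [0.0, -1.0, 0.0]]
force: [0.3, -0.2, 0.1]
opening: 0.0392
```

View pics/sk4.png

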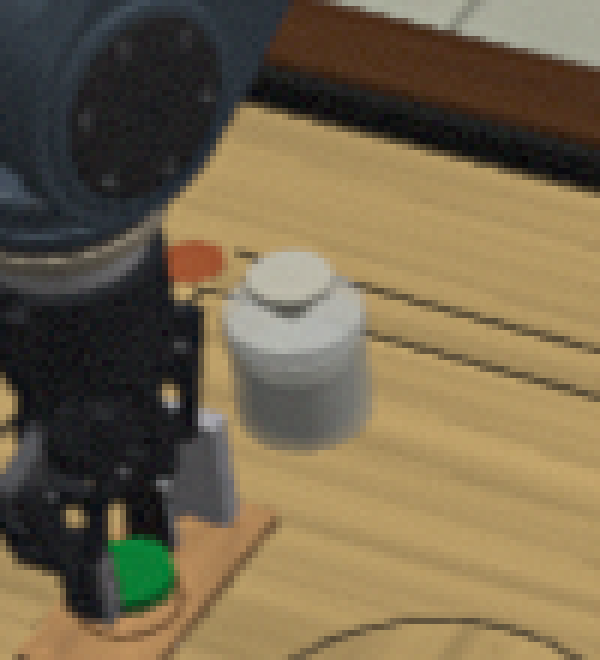

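```bash
python3 -m jog '[[0,0,-4,0,0,0,36],[0,0,-7.5,0,0,0,36],[0,0,-7.5,0,0,0,36]]' 25
python3 -m jog '[[0,0,-1,0,0,0,36],[0,0,-1,0,0,0,36]]' 25
python3 -m jog '[[0,0,0,0,0,0,45],[0,0,0,0,0,0,50],[0,0,2,0,0,0,50],[0,0,20,0,0,0,50],[0,0,60,0,0,0,50],[0,0,110,0,0,0,50],[0,50,110,0,0,0,50],[0,110,110,0,0,0,50],[0,170,110,0,0,0,50],[0,220,110,0,0,0,50],[0,220,110,0,0,0,50]]' 25
python3 - <<'E'
from m import *
crop(s,180,140,270,230,6,'sr2.png')
crop(t,410,200,500,320,6,'tr2.png')
k=mask(t,lambda h,S,V:(h>45)&(h<85)&(S>110),(425,195,480,262)); print(plane_circ(t,k,.037),onz(t,*ctr(k),.037)*1000)
k=mask(s,lambda h,S,V:(h>45)&(h<85)&(S>130),(170,190,230,240)); print(onz(s,*ctr(k),.035)*1000)
E
```

```text
clock: 18.98
position: [0.5995, -0.1511, 0.0287]
eef_rot: [[0.0, -0.001, 1.0], [-1.0, 0.0, 0.0], [-0.0, -1.0, -0.001]]
force: [0.1, -0.6, 0.1]
opening: 0.0397
clock: 19.23
position: [0.5997, -0.1511, 0.028]
eef_rot: [[-0.0, -0.0, 1.0], [-1.0, 0.0, -0.0], [-0.0, -1.0, -0.0]]
force: [0.0, 0.1, 0.6]
opening: 0.0395
clock: 20.6
position: [0.5996, 0.072, 0.1393]
eef_rot: [[0.004, 0.001, 1.0], [-1.0, 0.0, 0.004], [-0.0, -1.0, 0.001]]
force: [-0.8, -0.4, -0.0]
opening: 0.05
[ 596.4 -148.4   19.9  596.2 -148.5   18.8] [ 596.08879173 -148.52161595   37.        ]
[ 600.09956502 -148.24530864   35.        ]
```

View pics/sr2.png

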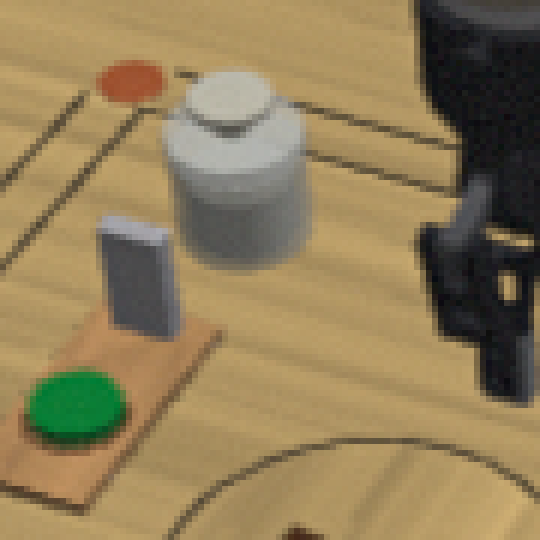

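View pics/tr2.png

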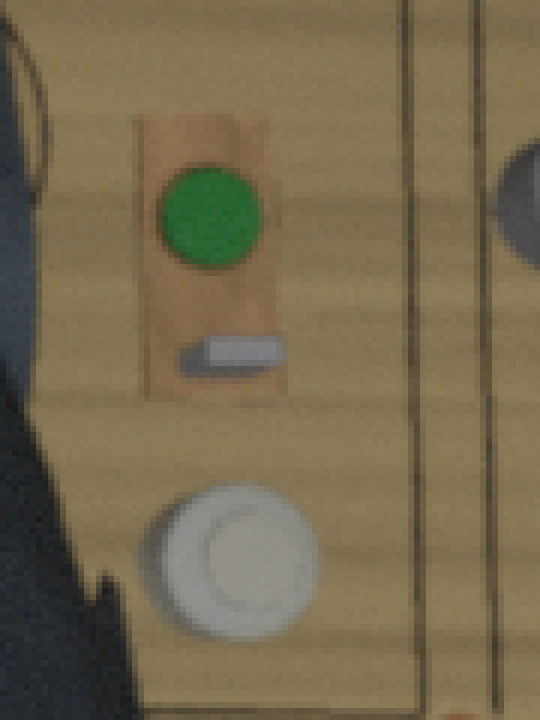

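```bash
python3 - <<'E'
from m import *
k=mask(t,lambda h,S,V:(S<60)&(V>95),(425,225,480,264)); P=np.float32([onz(t,*p[0],.083)[:2]*1000 for p in k]); print(cv2.minAreaRect(P))
f=lambda u,v,z:(onz(t,410+u/6-.5,200+v/6-.5,z)*1000).round(1)
q=[f(*p,.028) for p in [(138,115),(267,115),(147,395),(285,395)]]; print(q,np.mean(q,0))
for a,b in((0,2),(1,3)): print(np.degrees(np.arctan2(*(q[a]-q[b])[1::-1])))
k=mask(s,lambda h,S,V:(V<70)&(S<120),(128,170,145,184)); print('knob S',cv2.boundingRect(k))
crop(s,115,160,165,215,10,'can.png')
E
```

```text
((534.8179321289062, -150.50128173828125), (11.84482479095459, 30.74051856994629), 1.1776485443115234)
[array([ 640. , -121.1,   28. ]), array([ 641.1, -174.8,   28. ]), array([ 523.1, -123.3,   28. ]), array([ 524.3, -179.9,   28. ])] [ 582.125 -149.775   28.   ]
1.0781508708859115
2.500196759794801
knob S (128, 170, 12, 13)
```

View pics/can.png

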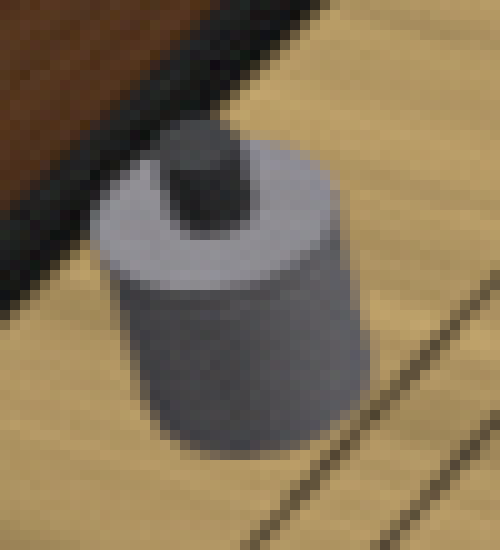

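Rest centre is at about (582, -150) with 2° yaw; its gap to the dispenser is about 4 cm, and the striker is 1–2 mm from the ring's middle. Next the canister.

```bash
python3 - <<'E'
from m import *
print(onz(s,115+20-.5,160+14.5-.5,.1)*1000)
k=mask(t,lambda h,S,V:(V<65)&(S<90),(500,215,530,245)); print('knob',onz(t,*ctr(k),.095)*1000)
print(bot.observe()['position'])
E
```

```text
[ 608.75465572 -296.01464193  100.        ]
knob [ 604.56109982 -294.98801357   95.        ]
[0.59984701 0.06774248 0.13830268]
```

```bash
python3 -m jog '[[0,0,30,0,0,0,50],[0,-60,42,0,0,0,50],[2,-120,42,0,0,0,50],[3,-180,42,0,0,0,50],[4,-240,42,0,0,0,50],[5,-300,42,0,0,0,50],[6,-350,42,0,0,0,50],[6.2,-363,30,0,0,0,50],[6.2,-363,-10,0,0,0,50],[6.2,-363,-25,0,0,0,50],[6.2,-363,-25,0,0,0,50],[6.2,-363,-25,0,0,0,50]]' 40
python3 -c "
from h import *
crop(cam('scene'),90,100,200,215,6,'c1.png')"
```

```text
clock: 22.4
position: [0.6066, -0.2942, 0.1145]
eef_rot: [[0.0, 0.002, 1.0], [-1.0, -0.001, 0.0], [0.001, -1.0, 0.002]]
force: [-0.4, 0.3, -0.2]
opening: 0.0498
```

View pics/c1.png

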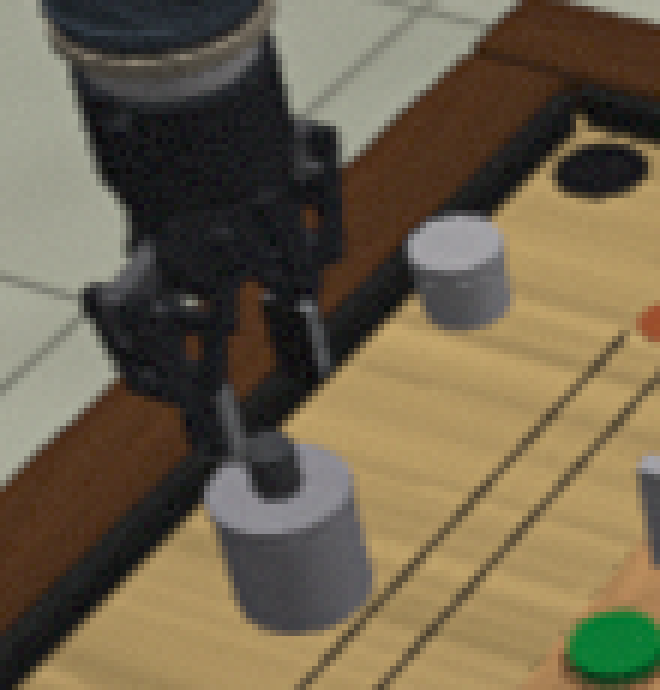

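The jaws straddle the knob. I go down and grip.

```bash
python3 -m jog '[[0,0,-15,0,0,0,50],[0,0,-28,0,0,0,50],[0,0,-30.5,0,0,0,50],[0,0,-30.5,0,0,0,50],[0,0,-30.5,0,0,0,50]]' 40
python3 -m jog '[[0,0,0,0,0,0,30],[0,0,0,0,0,0,17],[0,0,0,0,0,0,17],[0,0,0,0,0,0,17],[0,0,0,0,0,0,17]]' 40
python3 -m jog '[[0,0,2,0,0,0,17],[0,0,10,0,0,0,17],[0,0,10,0,0,0,17]]' 40
python3 -c "
from h import *
crop(cam('scene'),90,100,200,215,6,'c2.png')"
```

```text
clock: 23.08
position: [0.6061, -0.2943, 0.0829]
eef_rot: [[-0.0, 0.001, 1.0], [-1.0, -0.0, -0.0], [0.0, -1.0, 0.001]]
force: [0.3, -0.2, 0.9]
opening: 0.0499
clock: 23.7
position: [0.606, -0.2942, 0.0829]
eef_rot: [[0.0, 0.0, 1.0], [-1.0, -0.0, 0.0], [0.0, -1.0, 0.0]]
force: [-1.5, 0.0, 4.5]
opening: 0.0203
clock: 24.08
position: [0.6062, -0.2943, 0.0931]
eef_rot: [[-0.0, 0.001, 1.0], [-1.0, -0.0, -0.0], [0.0, -1.0, 0.001]]
force: [-0.2, -0.4, -3.4]
opening: 0.0203
```

View pics/c2.png

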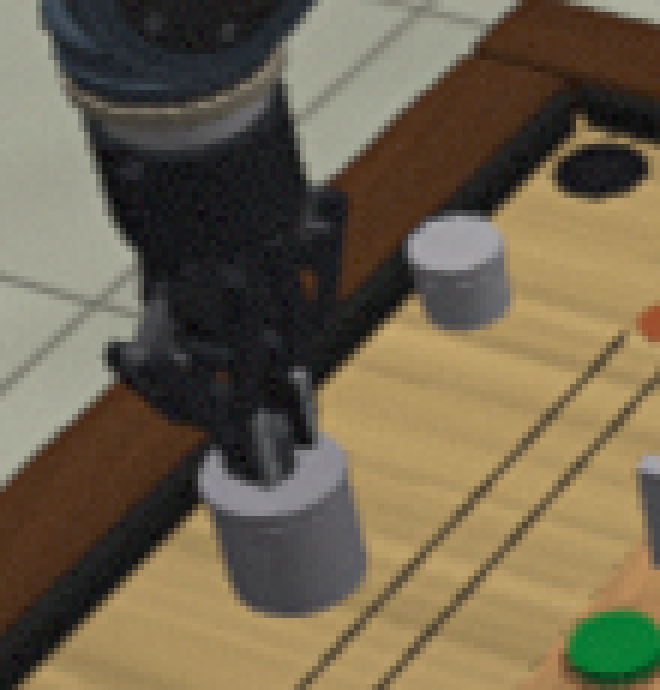

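```bash
python3 -m jog '[[0,0,20,0,0,0,17],[0,0,50,0,0,0,17],[0,0,85,0,0,0,17],[0,10,95,0,0,0,17],[-1,35,95,0,0,0,17],[-4,70,95,0,0,0,17],[-7,110,95,0,0,0,17],[-10,150,95,0,0,0,17],[-13,190,95,0,0,0,17],[-16,230,95,0,0,0,17],[-19,270,95,0,0,0,17],[-22,310,95,0,0,0,17],[-25,350,95,0,0,0,17],[-28,385,95,0,0,0,17],[-29,410,90,0,0,0,17],[-30,422,70,0,0,0,17],[-30,426,45,0,0,0,17],[-30,426,20,0,0,0,17],[-30,426,5,0,0,0,17],[-30,426,0,0,0,0,17]]' 40
python3 -m jog '[[0,0,-4,0,0,0,17],[0,0,-7,0,0,0,17],[0,0,-7,0,0,0,17]]' 40
python3 -c "
from h import *
c=cam('scene');crop(c,250,100,400,240,5,'c3.png')"
```

```text
clock: 26.62
position: [0.5748, 0.1323, 0.0913]
eef_rot: [[0.0, -0.002, 1.0], [-1.0, -0.0, 0.0], [0.0, -1.0, -0.002]]
force: [0.3, -0.3, -2.2]
opening: 0.02
clock: 27.0
position: [0.576, 0.1318, 0.0857]
eef_rot: [[-0.0, 0.0, 1.0], [-1.0, 0.0, -0.0], [-0.0, -1.0, 0.0]]
force: [0.3, 1.2, -3.1]
opening: 0.02
```

View pics/c3.png

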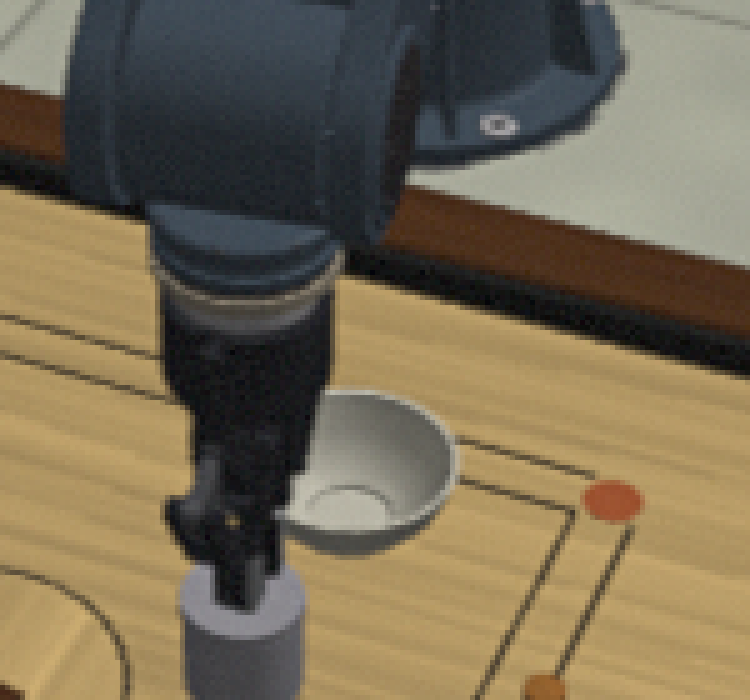

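The canister hangs upright behind the bowl. I lower it to contact, release and go up.

```bash
python3 -m jog '[[0,0,-1.5,0,0,0,17],[0,0,-2.5,0,0,0,17],[0,0,-2.5,0,0,0,17]]' 40
python3 -m jog '[[0,0,-0.8,0,0,0,17],[0,0,-0.8,0,0,0,17]]' 40
```

```text
clock: 27.42
position: [0.5759, 0.1318, 0.083]
eef_rot: [[-0.0, 0.0, 1.0], [-1.0, -0.0, -0.0], [0.0, -1.0, 0.0]]
force: [-0.5, 0.7, -2.8]
opening: 0.0201
clock: 27.68
position: [0.576, 0.1319, 0.0829]
eef_rot: [[0.0, 0.0, 1.0], [-1.0, 0.0, 0.0], [-0.0, -1.0, 0.0]]
force: [-3.8, 0.0, 4.7]
opening: 0.0206
```

```bash
python3 -m jog '[[0,0,0.8,0,0,0,24],[0,0,0.8,0,0,0,45],[0,0,0.8,0,0,0,50],[0,0,0.8,0,0,0,50],[0,0,20,0,0,0,50],[0,0,60,0,0,0,50],[5,30,90,0,0,0,50],[12,85,90,0,0,0,50],[20,135,90,0,0,0,50],[22.5,151.5,80,0,0,0,50],[22.5,151.5,45,0,0,0,50],[22.5,151.5,45,0,0,0,50],[22.5,151.5,45,0,0,0,50]]' 30
python3 - <<'E'
from h import *
c=cam('scene');crop(c,260,150,400,280,5,'c4.png')
c=cam('top');crop(c,240,180,400,330,5,'c4t.png')
E
```

```text
clock: 29.3
position: [0.599, 0.2829, 0.1286]
eef_rot: [[-0.001, 0.001, 1.0], [-1.0, 0.0, -0.001], [-0.0, -1.0, 0.001]]
force: [0.5, 0.3, -0.0]
opening: 0.0497
```

View pics/c4.png

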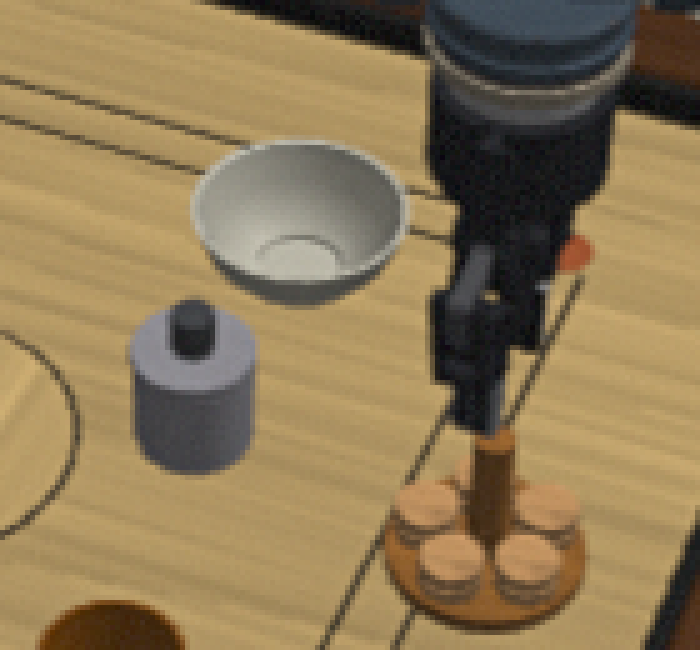

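View pics/c4t.png

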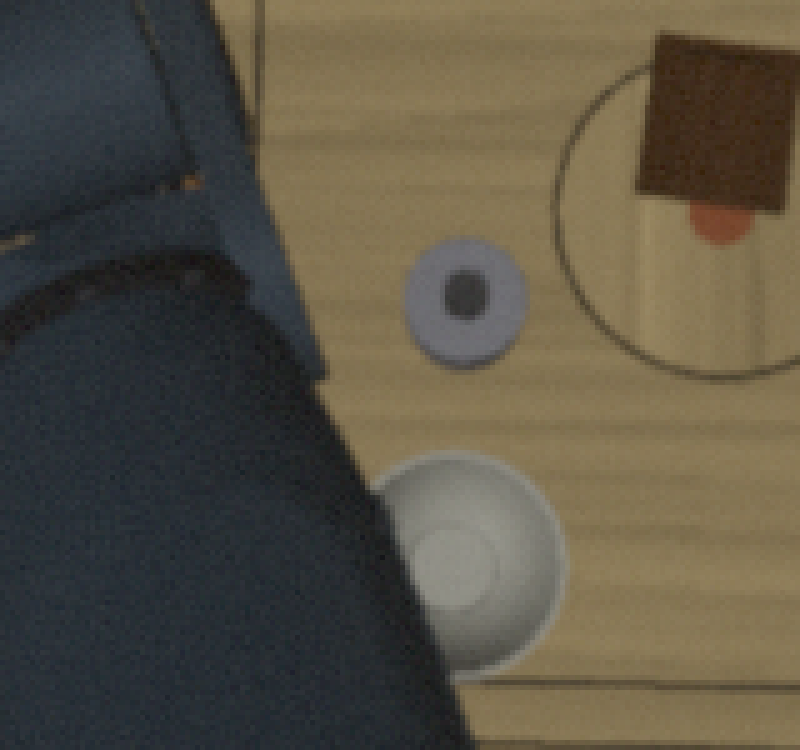

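The canister stands upright behind the bowl, and the jaws are over the holder's post. I grip the post.

```bash
python3 -m jog '[[0,0,-30,0,0,0,50],[0,0,-55,0,0,0,50],[0,0,-67,0,0,0,50],[0,0,-69,0,0,0,50],[0,0,-69,0,0,0,50]]' 50
python3 -m jog '[[0,0,0,0,0,0,30],[0,0,0,0,0,0,14],[0,0,0,0,0,0,14],[0,0,0,0,0,0,14],[0,0,0,0,0,0,14]]' 50
python3 -m jog '[[0,0,2,0,0,0,14],[0,0,10,0,0,0,14],[0,0,10,0,0,0,14]]' 50
```

```text
clock: 30.02
position: [0.599, 0.2835, 0.0593]
eef_rot: [[-0.0, 0.001, 1.0], [-1.0, 0.001, -0.0], [-0.001, -1.0, 0.001]]
force: [-0.6, -0.1, 0.4]
opening: 0.0498
clock: 30.65
position: [0.5987, 0.2835, 0.059]
eef_rot: [[-0.0, 0.001, 1.0], [-1.0, 0.0, -0.0], [-0.0, -1.0, 0.001]]
force: [-0.9, -0.5, 5.9]
opening: 0.0184
clock: 31.02
position: [0.5987, 0.2835, 0.0688]
eef_rot: [[0.0, 0.001, 1.0], [-1.0, 0.0, 0.0], [-0.0, -1.0, 0.001]]
force: [0.9, 0.0, -3.2]
opening: 0.019
```

```bash
python3 -m jog '[[0,0,20,0,0,0,14],[0,0,50,0,0,0,14],[0,0,85,0,0,0,14],[-3,-6,108,0,0,0,14],[-12,-25,110,0,0,0,14],[-27,-55,110,0,0,0,14],[-42,-85,110,0,0,0,14],[-57,-115,110,0,0,0,14],[-72,-145,110,0,0,0,14],[-87,-175,110,0,0,0,14],[-102,-205,110,0,0,0,14],[-117,-235,110,0,0,0,14],[-130,-262,110,0,0,0,14],[-140,-281,110,0,0,0,14],[-145,-291,100,0,0,0,14],[-145.7,-292.5,75,0,0,0,14],[-145.7,-292.5,45,0,0,0,14],[-145.7,-292.5,20,0,0,0,14],[-145.7,-292.5,3,0,0,0,14],[-145.7,-292.5,0,0,0,0,14]]' 50
python3 -m jog '[[0,0,-5,0,0,0,14],[0,0,-7,0,0,0,14],[0,0,-7,0,0,0,14]]' 50
python3 -c "
from h import *
c=cam('scene');crop(c,180,100,350,240,4.5,'c5.png')"
```

```text
clock: 33.52
position: [0.452, -0.0089, 0.0671]
eef_rot: [[0.0, -0.002, 1.0], [-1.0, 0.0, 0.0], [-0.0, -1.0, -0.002]]
force: [0.1, 0.2, -2.5]
opening: 0.0188
clock: 33.9
position: [0.4529, -0.0091, 0.0614]
eef_rot: [[0.0, 0.0, 1.0], [-1.0, -0.0, 0.0], [0.0, -1.0, 0.0]]
force: [0.4, 0.2, -1.9]
opening: 0.0186
```

View pics/c5.png

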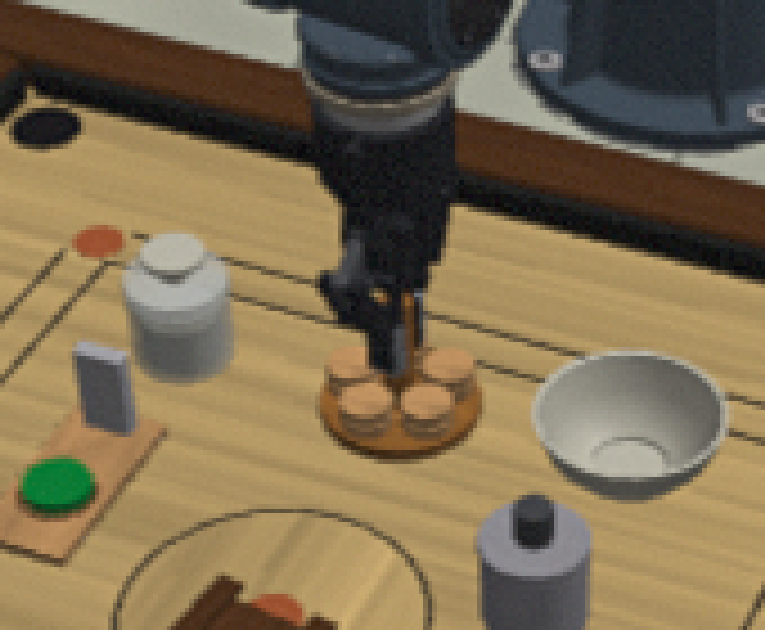

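```bash
python3 -m jog '[[0,0,-1.2,0,0,0,14],[0,0,-2.2,0,0,0,14],[0,0,-2.2,0,0,0,14]]' 50
python3 -m jog '[[0,0,-0.8,0,0,0,14],[0,0,-0.8,0,0,0,14]]' 50
```

```text
clock: 34.33
position: [0.4527, -0.0092, 0.059]
eef_rot: [[-0.0, 0.0, 1.0], [-1.0, -0.0, -0.0], [0.0, -1.0, 0.0]]
force: [-0.8, 0.1, -2.8]
opening: 0.019
clock: 34.58
position: [0.4527, -0.0092, 0.0589]
eef_rot: [[0.0, 0.0, 1.0], [-1.0, -0.0, 0.0], [0.0, -1.0, 0.0]]
force: [-6.0, 0.7, 12.4]
opening: 0.0189
```

```bash
python3 -m jog '[[0,0,1.3,0,0,0,25],[0,0,1.3,0,0,0,45],[0,0,1.3,0,0,0,45],[0,0,1.3,0,0,0,45],[0,0,20,0,0,0,45],[0,0,60,0,0,0,45],[0,0,120,0,0,0,45],[0,0,180,0,0,0,45],[-30,60,180,0,0,0,45],[-60,120,180,0,0,0,45],[-90,180,180,0,0,0,45],[-120,240,180,0,0,0,45],[-150,300,180,0,0,0,45],[-180,360,180,0,0,0,45],[-210,420,180,0,0,0,45],[-240,470,180,0,0,0,45],[-240,470,180,0,0,0,45],[-240,470,180,0,0,0,45]]' 30
python3 - <<'E'
from m import *
cv2.imwrite('pics/f_s.png',s['frame'][:,:,::-1]); crop(t,200,130,560,350,2.2,'f_t.png'); crop(t,300,190,480,330,4.4,'f_t2.png')
g=lambda h,S,V:(S<60)&(V>70)
for n,box,z in [('bowl',(290,260,375,330),.065),('disp',(425,270,475,320),.08),('tin',(510,300,545,330),.056),('can',(310,220,360,262),.078)]:
    k=mask(t,g,box); print(n,cv2.boundingRect(k),plane_circ(t,k,z))
k=mask(t,lambda h,S,V:(S<60)&(V>118),(425,270,475,320)); print('plunger',cv2.boundingRect(k),plane_circ(t,k,.095))
k=mask(t,lambda h,S,V:(V<65)&(S<90),(320,222,350,255)); print('knob',onz(t,*ctr(k),.100)*1000)
k=mask(t,lambda h,S,V:(h>45)&(h<85)&(S>110),(425,195,480,262)); print('strk',plane_circ(t,k,.037))
k=mask(t,lambda h,S,V:(S<60)&(V>95),(425,225,480,264)); P=np.float32([onz(t,*p[0],.083)[:2]*1000 for p in k]); print('fin',cv2.minAreaRect(P))
k=mask(t,lambda h,S,V:(h<19)&(S>118),(360,265,425,320)); print('hold',cv2.boundingRect(k),plane_circ(t,k,.03))
k=mask(s,g,(290,170,350,215)); print('bowl S',plane_circ(s,k,.065))
E
```

```text
clock: 36.83
position: [0.2116, 0.4619, 0.2378]
eef_rot: [[0.003, -0.0, 1.0], [-1.0, -0.0, 0.003], [0.0, -1.0, -0.0]]
force: [-0.0, -0.3, 0.5]
opening: 0.0449
bowl (307, 270, 47, 47) [449.4 131.8  55.2 449.6 131.6  53.9]
disp (433, 280, 31, 27) [ 451.8 -143.7   35.4  453.1 -144.5   31.8]
tin (517, 307, 23, 19) [ 405.8 -338.1   26.8  405.  -339.4   23.1]
can (320, 227, 26, 27) [573.6 128.7  31.9 574.2 128.4  29.7]
plunger (438, 281, 26, 26) [ 453.1 -145.2   29.7  452.8 -145.2   28.1]
knob [573.89719064 128.61930341 100.        ]
strk [ 596.  -148.7   19.9  596.1 -148.6   18.7]
fin ((536.0033569335938, -150.60670471191406), (9.479023933410645, 30.481014251708984), 1.178339958190918)
hold (369, 274, 38, 39) [452.6  -8.2  46.9 450.5  -5.9  41.2]
bowl S [460.2 133.1  61.6 457.8 133.2  55.8]
```

View pics/f_s.png

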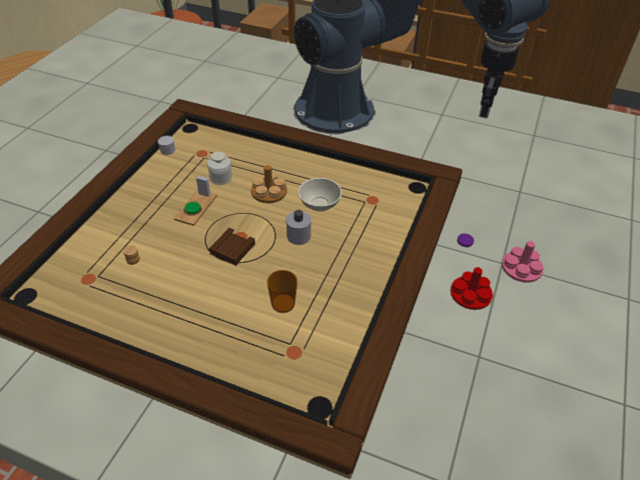

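View pics/f_t2.png

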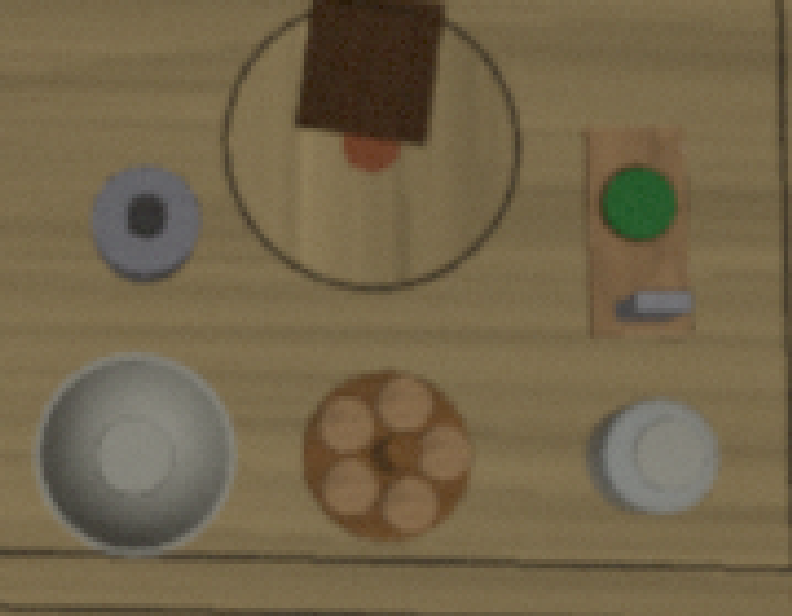

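All checks are in tolerance, and the bowl, dispenser and tin masks are unchanged. I hand the job in.

```bash
python3 -m jog '[[0,0,0,0,0,0,45],[0,0,0,0,0,0,45],[0,0,0,0,0,0,45]]'; python3 -c "
from cell import bot
bot.finish_job()"
```

```text
clock: 37.3
position: [0.2131, 0.4606, 0.2383]
eef_rot: [[-0.001, 0.0, 1.0], [-1.0, 0.0, -0.001], [-0.0, -1.0, 0.0]]
force: [0.5, -0.7, 1.5]
opening: 0.0454
the job is handed in; nothing more can be done
```

The kit is laid out and the job was handed in at about 37 s, with everything let go and the arm well clear. No verdict was reported, but in my last pictures every placement lay inside its limits.

| Item | Where it ended up | Allowed |
|---|---|---|
| Rest, behind the dispenser | about 128 mm, within 5 mm sideways, turned about 2° | 105–155 mm, 15 mm, 12° |
| Striker, from the ring's middle | about 2 mm | 22 x 13 mm |
| Canister, behind the bowl | about 124 mm, 3 mm sideways | 100–150 mm, 15 mm |
| Holder, from bowl and dispenser | about 140 mm each, 1–2 mm out of line | under 158 mm, 20 mm |

- **Left alone:** the bowl, dispenser and tin measured the same before and after, within 1 mm. I checked the tea glass only by eye; it looked unmoved.
- **Rest shifted:** it slid about 3–4 mm towards the dispenser and turned slightly when the striker was put down. I left it there because it was still well inside its limits.
- **Views disagreed:** readings of the same item from different views or features differed by up to about 5 mm. The dispenser's sideways position was the least certain, read between -144 and -150 mm.

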